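# Clear the laundry counter and scan the payment console

### The job

First clear every left-behind laundry item that is on the counter in front of the payment console into the blue lost-property crate, standing upright. Then slide the console's orange shutter fully open, take the yellow hand scanner from its stand and aim it squarely at the middle of the uncovered label from about 6 cm away, holding it steady for two seconds without touching the console with it. Finally put the scanner back upright in its stand, slide the shutter fully closed, and leave the mug and the green spray bottle alone.

Things in the scene. Friction and masses are not known exactly. Their poses are not given: they have to be found in the camera images.
- detergent: blue round detergent bottle with a yellow band and white cap, 106 mm tall, bottom-heavy, about 0.3 kg; body 66 mm in diameter and straight up to 85 mm. May be absent. Origin at the centre of its underside, z up.
- softener: white round softener bottle with a green band and green cap, 106 mm tall, bottom-heavy, about 0.25 kg; body 62 mm in diameter and straight up to 85 mm. May be absent. Origin at the centre of its underside, z up.
- powder: red washing-powder carton with a pale band, 58 mm (its x) by 66 mm (its y), 105 mm tall, bottom-heavy, about 0.35 kg. May be absent. Origin at the centre of its underside, z up.
- remover: orange round stain-remover tub with a pale band and black lid, 68 mm in diameter, 102 mm tall (straight side to 90 mm, lid 69 mm across), bottom-heavy, about 0.3 kg. May be absent. Origin at the centre of its underside, z up.
- crate: fixed blue open lost-property crate, outside 250 x 250 x 50 mm high, walls and floor 6 mm thick, inside 238 x 238 mm. Stands to the left or the right. Origin at the centre of its underside, z up.
- console: fixed white payment console, 160 mm deep (its x), 340 mm wide (its y), 140 mm high. Origin on the table at the middle of its front (robot-side) lower edge; x points away from the robot, into the console. Its front is upright to 40 mm, then the black face slopes back, its outward normal 40 degrees above the horizontal, to the top edge at 140 mm height, 84 mm behind the front.
- label (a point): centre of the white bar-code label (54 x 44 mm) on the console's sloping face, under the shutter; in the console's frame at (42, -70, 90) mm. z points squarely out of the face, y along the face to the console's left (console +y), x up the slope.
- shutter (a joint): orange sliding shutter plate, 70 mm wide, 66 mm up the slope, outer surface 6 mm off the face; 0 m = closed over the label, 0.085 m = fully open, slid along the console's +y. Stiff by about 1.5 N, stays where left; may start a little open.
- shutter_knob (a point): grip point on the shutter's black fin, 30 mm out from the face along the face normal, at the plate's middle; it moves with the shutter. The fin is 14 mm thick along the sliding direction (console y), 24 mm up the slope, and stands out from the shutter to 42 mm off the face. Same axes as the label. It can be pinched from above across its 14 mm.
- stand: fixed grey scanner stand: base 120 x 110 x 12 mm, on it a black pocket 54 (x) x 50 (y) mm outside, 44 x 40 mm inside, open at the top; pocket floor 17 mm and rim 67 mm above the table. Origin at the centre of its underside, z up.
- scanner: yellow-headed hand scanner, 0.22 kg, 167 mm tall, upright in its stand. Black handle 32 (x) x 28 (y) mm, up to 112 mm; on it a yellow head 84 mm long, 44 mm wide (y), 38 mm thick, pitched 40 degrees nose-down toward +x, its centre at (8, 0, 125) mm. Grip the head across its width from above. Origin: centre of the handle's lower end, z up. Held upright, its beam meets the label's slope squarely.
- nose (a point): centre of the scanner's window at the nose, at (40, 0, 98) mm in the scanner's frame; z points out along the beam (40 degrees below the scanner's +x).
- mug: white mug, 80 mm across, 90 mm high: a bystander. Origin at the centre of its underside, z up.
- spray: green spray bottle with red cap, 60 mm across, 130 mm high: a bystander. Origin at the centre of its underside, z up.
Things that resemble listed ones, but are neither listed nor needed, are in the scene too. What is shaped like the stand but brown, purple or turquoise is not meant.

How it is judged:
By the outcome, as a careful person would: the job done as asked, in the order asked, and still so for the second after the job is handed in, with the robot touching nothing.
Of detergent, softener, powder, remover only 2 to 4 are there at a start; the rules pass over those that are not, and their reading is None.
At some moment in a run one of detergent, softener, powder, remover may be knocked a few centimetres aside while the robot is not near it.
It also fails if it takes over 210 s, if anything falls off the work surface, if the arm or the gripper's body presses on something with over 40 N, if the wrist force passes 120 N, or if a joint passes its speed limit or range.

### The arm

A 6-joint arm with a two-finger parallel gripper is mounted at the origin on the work surface. World frame = base frame: x ahead of the robot, y to its left, z up, the work surface at z = 0. Lengths are in m, angles in rad, forces in N, time in s.
With the tool pointing down it reaches from about 0.4 to 0.825 m from the base axis. Payload 7 kg.
Tool frame: the origin (TCP) lies midway between the tips of the shut fingers; the grasp point (between the pads) lies env.grip_depth behind it (env.grip_depth is the distance from the TCP to the grasp point, in m); z points along the fingers, y is the line along which they close (so a half turn about z gives the same grasp; the last joint's range is limited). The gripper opens to 88 mm and grips with 3 to 60 N. Pads are 19 mm wide; open, the fingers measure 130 mm over their backs; the gripper's body (78 mm by 193 mm) begins 47 mm behind the grasp point.
Start: joints at [1.632, 0.359, 0.012, 0, -1.224, -0.288], TCP at [0.152, 0.658, 0.227] pointing down, gripper open.
Joint ranges: [-3.07, 3.07], [-1.43, 2.12], [-1.02, 1.25], [-3.03, 1.67], [-3.05, -0], [-3.03, 3.03]. Speed limits (rad/s): [2.39, 2.39, 3.01, 3.14, 3.14, 3.14].

### API

Orientations are given as [roll, pitch, yaw] about the fixed x, y, z axes, in that order (R = Rz(yaw) Ry(pitch) Rx(roll)).
In Python, from plant import env gives the robot as it stands.
- The arm moves only by the tool apply_moves, never from a script. Its argument "deltas" is a list of rows, each a list of 3 entries, a list of its own where there are three numbers: the shift along the world's x, y, z in mm, then the turn about the world's z in rad, then the closure, from -1 (fully open) to 1 (shut). In form: [[[tx, ty, tz], roll, jaw], ...]. A call has 1 to 10 rows; each row is the pose to reach, as a shift and turn from the pose commanded when the call began; what a row does not reach only later rows make up. A row lasts 1/10 s, in which the tool goes at most 50 mm and 8.59 degrees, less where a joint would pass 70% of its speed; a pose out of reach is approached as far as the arm can. A call with a gripper value outside its range is refused whole. The fingers move at their own pace and stop on an object; "force" is the grip in N (left out, the last holds). Time passes only in rows, so rows that repeat a pose let the fingers close. It gives the time, the measured TCP pose, the force, the opening and the grip force at its end, in the units of the state.
- env.read_state(): the state, without advancing time (a new reading comes with each control period).
- env.snapshot(name): name is "scene" or "top"; returns the picture (400x640x3 uint8, red, green, blue); there is no depth.
- env.camera_model(name): a dict with "fov_y" (degrees; the focal length in pixels is half the picture's height over the tangent of half this angle, whatever the lens; pixels are square), "cx", "cy" (the principal point, pixels), "T" (4x4, takes a point from camera to world coordinates). Camera axes: x right, y down, z forward; pixel columns grow to the right and rows downward; lengths in m; the calibration is good to about 2 mm. A picture is of the moment at which its call begins. camera_model takes no time and is no camera call.
- env.finish_job(): hands the job in; it is judged then, once.
Trained networks look in the newest picture that a camera, given by its name, has taken for a name from the list of things; names that differ only in an ending like _2 or _b are one class to them, and where a whole thing is asked for, a point or a joint stands for the part that bears it (a point fixed in the world has none). Each returns a list of dicts, best first, with "confidence" (0 to 1); they miss things now and then, are a little off and sometimes report something else, mostly with a low value. They report only what shows in the picture. A call takes as long as a camera call. They do not tell look-alikes from the thing itself.
- env.spot_in(camera, query): "location" ([row, column] in pixels, amid what is visible of it).
- env.mark_of(camera, query): "location" ([row, column] in pixels: a listed point, or the origin of a listed thing).
The state is a dict: "time": time; "qpos": joint angles; "dq": joint speeds; "tau": joint torques, N m; "ee_pos": TCP position; "orientation": TCP orientation; "force": force on the tool from outside, world axes, zero at the start; "moment": the same for the moment, N m; "width": finger opening in m; "finger_force": force on a finger pad.
Only numpy, scipy, OpenCV 4.12 (cv2) and the standard library are available. Lean on these libraries where they do the work, as an engineer would, in place of code of your own. Each camera call takes 0.05 s, during which the arm holds its last target. There are 200 camera calls.

## Working session

There is one attempt and no reset: what is moved stays moved. The work goes in short steps, Python scripts to look and compute and a tool call to move; the robot and the scene stay as the last step left them, time stands still between calls to the robot, and variables do not carry over. Pictures are saved under pics/ and viewed, at most 14 in all, crops included, and the job is handed in when it is done.

Besides the shell and the picture viewer there is one more tool, called after "Request:" in YAML: its name, and indented under it one key for each argument. apply_moves: Moves the arm, as the interface text tells. Its arguments: {"type":"object","properties":{"deltas":{"type":"array","items":{"type":"array"}},"force":{"type":"number"}},"required":["deltas"]}

```bash
ls; mkdir -p pics; cat > h.py <<'E'
import numpy as np, cv2
from plant import env
def save(img,n): cv2.imwrite(f'pics/{n}.png',cv2.cvtColor(img,cv2.COLOR_RGB2BGR))
def cam(c):
    m=env.camera_model(c); f=200/np.tan(np.radians(m['fov_y']/2)); return m,f
def ray(c,rc):
    m,f=cam(c); d=np.array([(rc[1]-m['cx'])/f,(rc[0]-m['cy'])/f,1]); T=np.array(m['T']); return T[:3,3],T[:3,:3]@d
def atz(c,rc,z):
    o,d=ray(c,rc); return o+d*(z-o[2])/d[2]
def proj(c,p):
    m,f=cam(c); T=np.array(m['T']); q=T[:3,:3].T@(np.array(p)-T[:3,3]); return [q[1]/q[2]*f+m['cy'],q[0]/q[2]*f+m['cx']]
def tri(rc1,rc2):
    o1,d1=ray('top',rc1); o2,d2=ray('scene',rc2)
    s,t=np.linalg.lstsq(np.c_[d1,-d2],o2-o1,rcond=None)[0]; a,b=o1+s*d1,o2+t*d2
    return (a+b)/2,np.linalg.norm(a-b)
E
python3 - <<'E'
from h import *
np.set_printoptions(precision=3,suppress=True)
for c in ['top','scene']:
    save(env.snapshot(c),c+'0'); m=env.camera_model(c); print(c,m['fov_y'],m['cx'],m['cy'],np.array(m['T']),{k:v for k,v in m.items() if k not in('T','fov_y','cx','cy')})
print(env.grip_depth,env.read_state())
for c in ['top','scene']:
    for q in ['detergent','softener','powder','remover','crate','console','label','shutter_knob','stand','scanner','nose','mug','spray']:
        z={'label':.09,'shutter_knob':.11,'nose':.115,'scanner':.017}.get(q,0)
        print(c,q,[(np.round(r['location']).tolist(),round(r['confidence'],2),atz(c,r['location'],z)[:2].round(3).tolist()) for r in env.mark_of(c,q)])
E
```

```text
pics
top 45.30720046181282 320.67840470515944 194.12143744236977 [[ 0.022 -0.99   0.136  0.299]
 [-1.    -0.023 -0.004  0.09 ]
 [ 0.007 -0.136 -0.991  1.57 ]
 [ 0.     0.     0.     1.   ]] {}
scene 48.714220699053136 314.0280240875053 194.50271454991176 [[ 0.012  0.809 -0.588  1.314]
 [ 1.     0.001  0.02   0.039]
 [ 0.017 -0.588 -0.809  1.228]
 [ 0.     0.     0.     1.   ]] {}
0.0188 {'time': 0.1, 'qpos': array([ 1.632,  0.359,  0.011, -0.   , -1.224, -0.288]), 'dq': array([ 0.001, -0.   ,  0.003,  0.001, -0.001, -0.   ]), 'tau': array([ -0.003, -58.416,  29.375,   7.016,   0.01 ,  -0.   ]), 'ee_pos': array([0.152, 0.657, 0.226]), 'orientation': array([ 3.14 , -0.   , -0.227]), 'force': array([-0.744,  0.082, -0.158]), 'moment': array([ 0.001, -0.   , -0.039]), 'finger_force': 0.0, 'width': 0.0878262930826761}
top detergent [([175.0, 305.0], 0.71, [0.579, 0.137])]
top softener [([218.0, 340.0], 0.61, [0.436, 0.019]), ([140.0, 364.0], 0.26, [0.702, -0.059])]
top powder [([180.0, 383.0], 0.81, [0.567, -0.121])]
top remover [([186.0, 352.0], 0.63, [0.543, -0.018])]
top crate [([206.0
[... 974 characters left out ...]
], 0.4, [0.73, -0.318])]
scene console [([256.0, 301.0], 0.67, [0.657, 0.027])]
scene label [([230.0, 330.0], 0.69, [0.621, 0.115]), ([249.0, 274.0], 0.56, [0.684, -0.052]), ([233.0, 255.0], 0.38, [0.628, -0.109]), ([204.0, 387.0], 0.29, [0.522, 0.296])]
scene shutter_knob []
scene stand [([206.0, 394.0], 0.91, [0.471, 0.339]), ([269.0, 449.0], 0.91, [0.705, 0.481]), ([152.0, 426.0], 0.81, [0.228, 0.487]), ([212.0, 451.0], 0.73, [0.493, 0.531])]
scene scanner [([202.0, 390.0], 0.63, [0.466, 0.324])]
scene nose [([195.0, 397.0], 0.69, [0.505, 0.327])]
scene mug [([199.0, 301.0], 0.72, [0.441, 0.026]), ([268.0, 391.0], 0.7, [0.702, 0.303])]
scene spray [([279.0, 186.0], 0.62, [0.734, -0.319])]
```

View pics/top0.png

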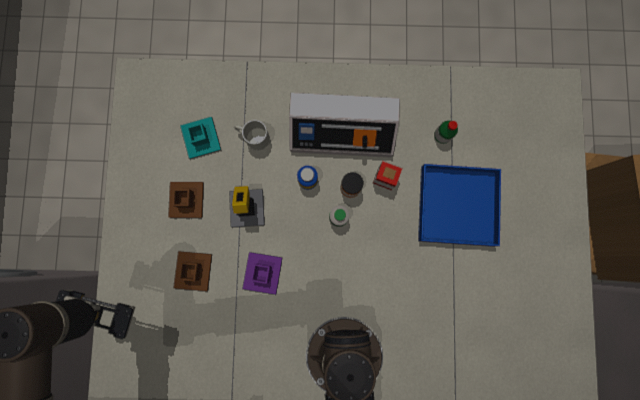

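View pics/scene0.png

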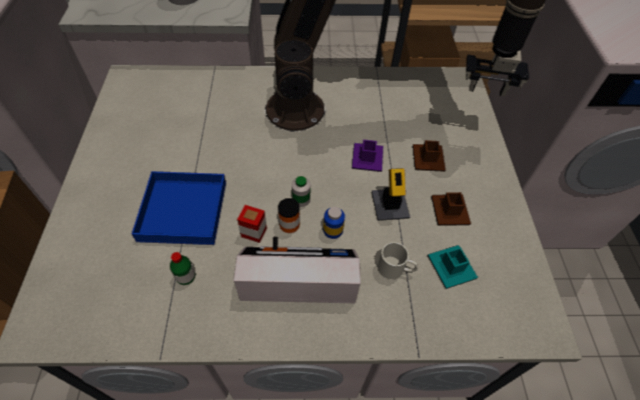

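Top view: the four items stand in front of the console: detergent (308,176), softener (340,215), remover (352,184), powder (388,175) (col,row). The grey stand with the yellow scanner is at (246,206). Stand look-alikes: turquoise (200,137), brown (186,199) and (193,271), purple (262,272). I choose the grey one at (246,206). The orange shutter with its fin is at (365,140), the crate at (460,205) on the right, the mug at (257,133) and the spray at (448,130).

```bash
python3 - <<'E'
from h import *
a=cv2.imread('pics/top0.png'); 
cv2.imwrite('pics/c1.png',cv2.resize(a[85:235,225:410],None,fx=4,fy=4,interpolation=cv2.INTER_CUBIC)[:600,:740])
b=cv2.imread('pics/scene0.png')
cv2.imwrite('pics/c2.png',cv2.resize(b[160:310,225:415],None,fx=4,fy=4,interpolation=cv2.INTER_CUBIC))
E
```

```text
(no output)
```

View pics/c1.png

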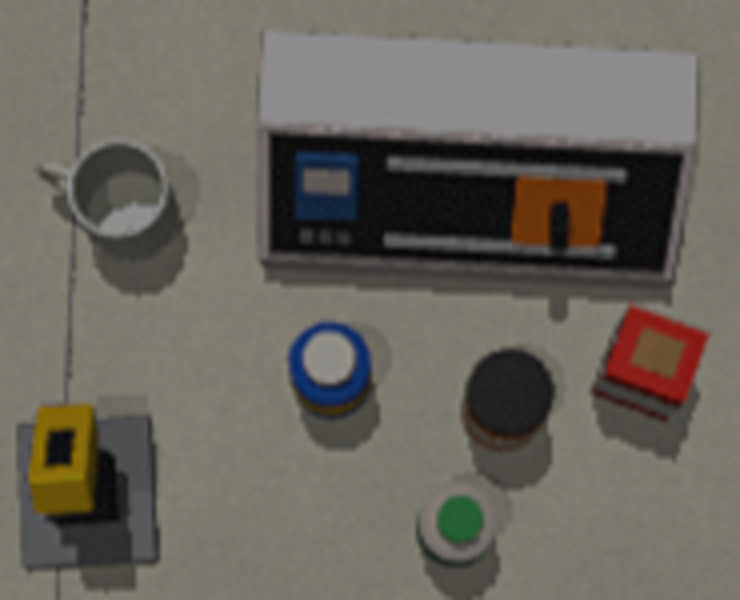

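View pics/c2.png

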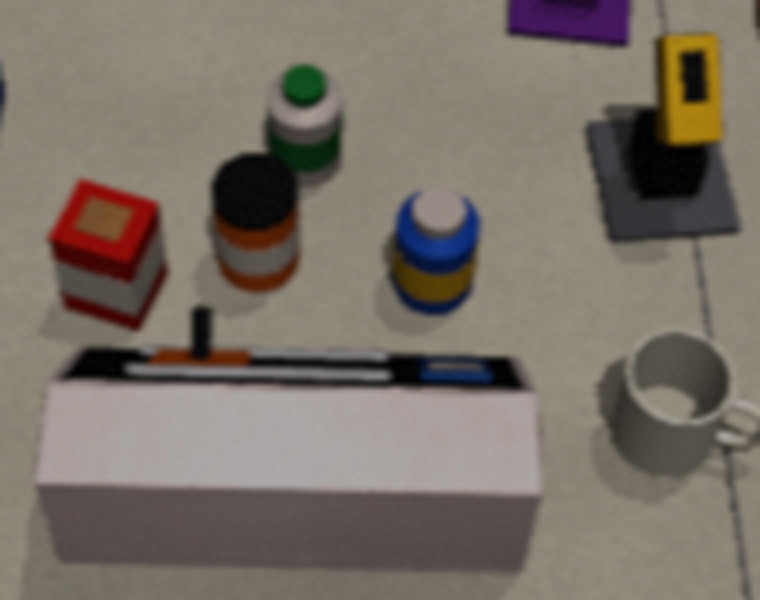

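The crops confirm the choice: the bands and caps match the four items. The grey stand is at c1 (88,490), with the scanner head leaning up-left. The shutter's orange plate spans c1 columns 513–607, nearly closed.

```bash
python3 - <<'E'
from h import *
np.set_printoptions(precision=4,suppress=True)
t=lambda x,y:[(y+.5)/4-.5+85,(x+.5)/4-.5+225]
s=lambda x,y:[(y+.5)/4-.5+160,(x+.5)/4-.5+225]
for n,a,b,z in [('det',(329,357),(439,208),.106),('sof',(460,519),(304,82),.106),('rem',(509,393),(256,187),.102),('pow',(657,354),(106,223),.105)]:
    p,e=tri(t(*a),s(*b)); print(n,p,e,atz('top',t(*a),z),atz('scene',s(*b),z))
P=lambda n,pts,z,f,c:print(n,np.array([atz(c,f(*p),z)[:2] for p in pts]).round(4).tolist())
P('powtop',[(630,306),(707,330),(683,403),(606,380)],.105,t,'top')
P('powtop s',[(82,180),(160,205),(128,268),(50,240)],.105,s,'scene')
P('con40',[(262,262),(672,280)],.04,t,'top'); P('con140f',[(265,128),(692,142)],.14,t,'top');P('con140b',[(265,32),(695,55)],.14,t,'top')
P('con140f s',[(58,382),(532,388)],.14,s,'scene');P('con140b s',[(40,487),(540,494)],.14,s,'scene')
P('shut',[(513,213),(607,213)],.09,t,'top');P('fin',[(560,205),(560,245)],.115,t,'top')
P('stand',[(20,424),(150,416),(157,562),(24,567)],.012,t,'top');P('stand s',[(588,124),(690,115),(738,232),(612,240)],.012,s,'scene')
P('head ',[(36,405),(95,407)],.165,t,'top');P('headlow',[(33,512),(93,510)],.12,t,'top')
P('mug rim',[(118,188)],.09,t,'top')
img=cv2.imread('pics/top0.png'); h=cv2.cvtColor(img,cv2.COLOR_BGR2HSV)
m=cv2.inRange(h,(105,150,50),(125,255,255)); m[:,:415]=0
c=max(cv2.findContours(m,0,2)[0],key=cv2.contourArea); r=cv2.minAreaRect(c); bx=cv2.boxPoints(r)
print('crate',[atz('top',[y,x],.05)[:2].round(3).tolist() for x,y in bx])
m=cv2.inRange(h,(22,150,60),(32,255,255)); m[:,:225]=0;m[:,255:]=0
ys,xs=np.nonzero(m);print('yellow',xs.min(),xs.max(),ys.min(),ys.max())
E
```

```text
det [0.5627 0.1287 0.1056] 0.0002028274223666281 [0.5626 0.1286 0.106 ] [0.5629 0.1288 0.106 ]
sof [0.4391 0.0248 0.1034] 6.417723275814829e-05 [0.4389 0.0249 0.106 ] [0.4411 0.0249 0.106 ]
rem [ 0.5387 -0.0118  0.0991] 0.00013876442315601532 [ 0.5383 -0.0117  0.102 ] [ 0.5407 -0.0116  0.102 ]
pow [ 0.5722 -0.1259  0.0995] 0.001787871483352229 [ 0.5712 -0.126   0.105 ] [ 0.5759 -0.1242  0.105 ]
powtop [[0.6087, -0.1049], [0.591, -0.1649], [0.5331, -0.1463], [0.5497, -0.0865]]
powtop s [[0.5363, -0.1455], [0.5595, -0.0843], [0.6159, -0.105], [0.5911, -0.1651]]
con40 [[0.6518, 0.187], [0.6448, -0.1477]]
con140f [[0.7342, 0.1816], [0.7311, -0.1474]]
con140b [[0.811, 0.184], [0.8008, -0.1496]]
con140f s [[0.73, -0.1428], [0.7355, 0.1847]]
con140b s [[0.8084, -0.1478], [0.8146, 0.1845]]
shut [[0.6847, -0.0137], [0.6865, -0.0882]]
fin [[0.6855, -0.0485], [0.6536, -0.0488]]
stand [[0.5177, 0.3829], [0.5269, 0.2767], [0.4071, 0.2663], [0.4006, 0.374]]
stand s [[0.4133, 0.2678], [0.4036, 0.3569], [0.5238, 0.3818], [0.5316, 0.277]]
head  [[0.5108, 0.343], [0.5103, 0.2993]]
headlow [[0.4354, 0.3495], [0.438, 0.3041]]
mug rim [[0.6975, 0.2998]]
crate [[0.367, -0.225], [0.615, -0.243], [0.604, -0.506], [0.356, -0.483]]
yellow 232 248 186 213
```

Request:
apply_moves:
  deltas:
    - [[30,-30,20],0.05,-1]
    - [[75,-75,33],0.1,-1]
    - [[120,-120,33],0.15,-1]
    - [[165,-165,33],0.2,-1]
    - [[205,-210,33],0.227,-1]
    - [[240,-255,33],0.227,-1]
    - [[265,-300,33],0.227,-1]
    - [[280,-348,33],0.227,-1]
    - [[287,-396,33],0.227,-1]
    - [[287,-444,33],0.227,-1]
  force: 30

```text
time: 2.4
ee_pos: [0.4305, 0.2637, 0.2595]
orientation: [3.142, -0.0, -0.0]
force: [0.3, 0.0, 1.0]
width: 0.0875
finger_force: 0.0
```

Request:
apply_moves:
  deltas:
    - [[0,-45,0],0,-1]
    - [[0,-90,0],0,-1]
    - [[0,-135,0],0,-1]
    - [[0,-170,0],0,-1]
    - [[0,-187,0],0,-1]
    - [[0,-188,0],0,-1]
    - [[0,-188,0],0,-1]

```text
time: 3.1
ee_pos: [0.4298, 0.0774, 0.2598]
orientation: [-3.141, -0.001, -0.001]
force: [-1.0, 0.4, -0.2]
width: 0.0877
finger_force: 0.0
```

```bash
cat >> h.py <<'E'
def blob(c,lo,hi,win,z):
    r0,r1,c0,c1=win; im=env.snapshot(c); h=cv2.cvtColor(im,cv2.COLOR_RGB2HSV); m=cv2.inRange(h,lo,hi); k=np.zeros_like(m); k[r0:r1,c0:c1]=m[r0:r1,c0:c1]
    ys,xs=np.nonzero(k); return len(xs),(atz(c,[ys.mean(),xs.mean()],z) if len(xs) else None),im
E
python3 - <<'E'
from h import *
s=env.read_state(); print(s['time'],s['ee_pos'].round(4),s['orientation'].round(3),s['qpos'].round(2),s['force'].round(2))
for c in('top','scene'):
    save(env.snapshot(c),c+'1')
    for q in['detergent','softener','powder','remover']: print(c,q,[(np.round(r['location']).tolist(),round(r['confidence'],2)) for r in env.mark_of(c,q)][:2])
# scanner head yaw from first picture
t=lambda x,y:[(y+.5)/4-.5+85,(x+.5)/4-.5+225]
for x,y,z in[(36,405,.13),(95,407,.13),(33,468,.17),(96,450,.1836),(31,500,.17),(93,510,.16)]: print(x,y,atz('top',t(x,y),z).round(4))
a=cv2.imread('pics/top0.png');b=cv2.imread('pics/scene0.png')
cv2.imwrite('pics/c3.png',np.hstack([cv2.resize(a[170:240,220:270],None,fx=8,fy=8,interpolation=2),cv2.resize(b[160:230,367:417],None,fx=8,fy=8,interpolation=2)])[:560,:800])
E
```

```text
3.1 [0.4298 0.0774 0.2598] [-3.141e+00 -1.000e-03 -1.000e-03] [ 0.63 -0.07 -0.43 -0.   -1.22  0.94] [-0.98  0.44 -0.22]
top detergent [([180.0, 307.0], 0.68), ([179.0, 383.0], 0.58)]
top softener [([216.0, 339.0], 0.62)]
top powder [([179.0, 383.0], 0.9)]
top remover [([184.0, 351.0], 0.48)]
scene detergent [([228.0, 333.0], 0.81)]
scene softener [([199.0, 300.0], 0.74)]
scene powder [([232.0, 254.0], 0.64)]
scene remover [([220.0, 290.0], 0.96)]
36 405 [0.516  0.3493 0.13  ]
95 407 [0.5156 0.3045 0.13  ]
33 468 [0.4632 0.3421 0.17  ]
96 450 [0.4758 0.2944 0.1836]
31 500 [0.4395 0.3425 0.17  ]
93 510 [0.4342 0.2982 0.16  ]
```

View pics/c3.png

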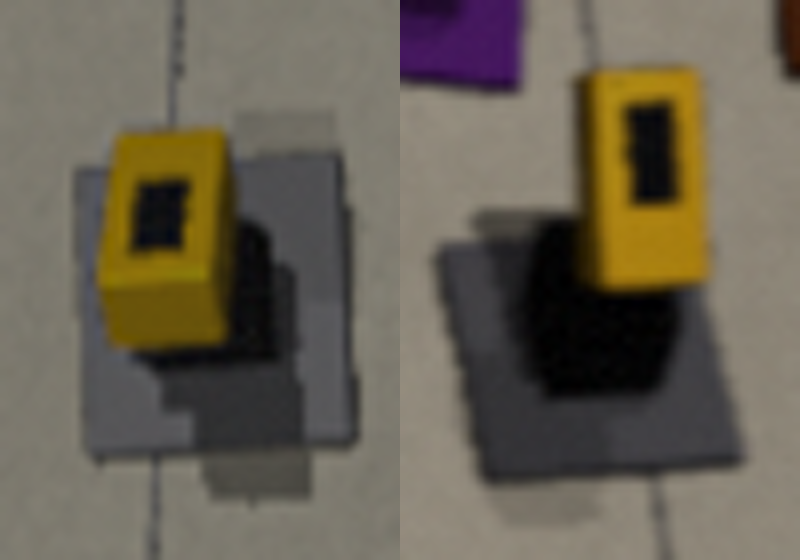

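The crop shows the scanner head in the grey stand, nose toward +x. Its top face runs from front corners (112,130)/(222,130) to rear corners (97,280)/(218,283). I'll grasp the softener first.

Request:
apply_moves:
  deltas:
    - [[5,-30,-20],0,-1]
    - [[10,-53,-60],0,-1]
    - [[10,-53,-105],0,-1]
    - [[10,-53,-150],0,-1]
    - [[10,-53,-185],0,-1]
    - [[10,-53,-208],0,-1]
    - [[10,-53,-208],0,-1]
    - [[10,-53,-208],0,1]
    - [[10,-53,-208],0,1]
    - [[10,-53,-208],0,1]
  force: 30

```text
time: 4.6
ee_pos: [0.4406, 0.0252, 0.053]
orientation: [-3.14, -0.003, 0.001]
force: [0.2, -0.3, -0.4]
width: 0.069
finger_force: 0.0
```

```bash
python3 - <<'E'
from h import *
t=lambda x,y:[(y+.5)/8-.5+170,(x+.5)/8-.5+220]
s=lambda x,y:[(y+.5)/8-.5+160,(x-400+.5)/8-.5+367]
for n,p,z in[('fl',(112,130),.1296),('fr',(222,130),.1296),('rl',(97,280),.1836),('rr',(218,283),.1836)]: print(n,atz('top',t(*p),z).round(4))
for n,p,z in[('fr',(593,290),.1296),('fl',(708,284),.1296),('rr',(585,70),.1836),('rl',(702,70),.1836)]: print(n,atz('scene',s(*p),z).round(4))
s=env.read_state(); print(s['width'],s['finger_force'],s['ee_pos'],s['force'])
E
```

```text
fl [0.5163 0.3496 0.1296]
fr [0.5173 0.3079 0.1296]
rl [0.4529 0.3427 0.1836]
rr [0.4528 0.2987 0.1836]
fr [0.5202 0.3027 0.1296]
fl [0.5173 0.3476 0.1296]
rr [0.4552 0.2985 0.1836]
rl [0.4551 0.3436 0.1836]
0.06901351941584523 0.0 [0.44064286 0.02515385 0.05296285] [ 0.24536051 -0.25805646 -0.35985608]
```

Request:
apply_moves:
  deltas:
    - [[0,0,0],0,1]
    - [[0,0,0],0,1]
    - [[0,0,15],0,1]
    - [[0,0,45],0,1]
    - [[0,0,80],0,1]
    - [[0,-20,100],0,1]
    - [[-2,-55,105],0,1]
    - [[-4,-95,105],0,1]
    - [[-5,-135,105],0,1]
    - [[-6,-175,105],0,1]

```text
time: 5.6
ee_pos: [0.4327, -0.1517, 0.1566]
orientation: [-3.141, -0.0, 0.001]
force: [1.1, 0.6, -2.9]
width: 0.061
finger_force: 30.0
```

Request:
apply_moves:
  deltas:
    - [[0,-40,0],0,1]
    - [[-2,-80,0],0,1]
    - [[-4,-120,0],0,1]
    - [[-6,-160,0],0,1]
    - [[-8,-200,0],0,1]
    - [[-9,-235,0],0,1]
    - [[-10,-258,-10],0,1]
    - [[-10,-268,-25],0,1]
    - [[-10,-269,-50],0,1]
    - [[-10,-269,-75],0,1]

```text
time: 6.6
ee_pos: [0.4229, -0.4191, 0.08]
orientation: [-3.141, 0.001, -0.001]
force: [-0.1, 0.7, -4.4]
width: 0.0609
finger_force: 30.0
```

Request:
apply_moves:
  deltas:
    - [[0,0,-10],0,1]
    - [[0,0,-18],0,1]
    - [[0,0,-20],0,1]
    - [[0,0,-20],0,1]
    - [[0,0,-20],0,-0.8]
    - [[0,0,-20],0,-0.8]
    - [[0,0,-20],0,-0.8]
    - [[0,0,0],0,-0.8]
    - [[0,0,40],0,-0.8]
    - [[0,0,80],0,-0.8]

```text
time: 7.6
ee_pos: [0.4233, -0.4193, 0.1628]
orientation: [-3.141, 0.001, 0.0]
force: [0.3, 0.0, 0.5]
width: 0.0788
finger_force: 0.0
```

Request:
apply_moves:
  deltas:
    - [[0,30,20],0,-1]
    - [[20,75,40],0,-1]
    - [[50,115,40],-0.1,-1]
    - [[80,155,40],-0.2,-1]
    - [[110,195,40],-0.28,-1]
    - [[130,235,40],-0.325,-1]
    - [[145,275,40],-0.325,-1]
    - [[149,292,40],-0.325,-1]
    - [[149,293,40],-0.325,-1]

```text
time: 8.5
ee_pos: [0.5733, -0.1244, 0.2019]
orientation: [-3.141, -0.001, -0.322]
force: [-0.3, -0.3, 0.4]
width: 0.0878
finger_force: 0.0
```

```bash
python3 - <<'E'
from h import *
s=env.read_state(); print(s['time'],s['ee_pos'].round(4),s['orientation'].round(3),s['width'])
for c in('top','scene'):
    save(env.snapshot(c),c+'2')
    for q in['detergent','softener','powder','remover']: print(c,q,[(np.round(r['location']).tolist(),round(r['confidence'],2)) for r in env.mark_of(c,q)][:2])
E
```

```text
8.5 [ 0.5733 -0.1244  0.2019] [-3.141e+00 -1.000e-03 -3.220e-01] 0.08781580150867184
top detergent [([178.0, 305.0], 0.58)]
top softener [([225.0, 471.0], 0.76)]
top powder [([179.0, 386.0], 0.71)]
top remover [([186.0, 352.0], 0.45)]
scene detergent [([229.0, 333.0], 0.88), ([219.0, 289.0], 0.64)]
scene softener [([194.0, 171.0], 0.57)]
scene powder [([229.0, 255.0], 0.84)]
scene remover [([224.0, 290.0], 0.7)]
```

View pics/scene2.png

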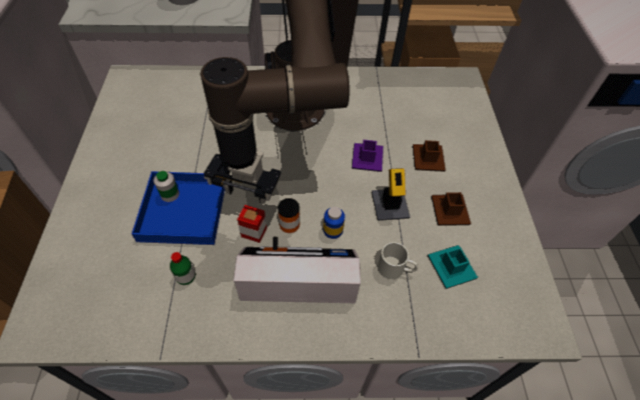

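The softener stands upright in the crate at (165,190), and the powder is still at (252,222). Next, the powder.

Request:
apply_moves:
  deltas:
    - [[-1,-1,-40],0,-1]
    - [[-1,-1,-80],0,-1]
    - [[-1,-1,-115],0,-1]
    - [[-1,-1,-140],0,-1]
    - [[-1,-1,-149],0,-1]
    - [[-1,-1,-149],0,-1]
    - [[-1,-1,-149],0,1]
    - [[-1,-1,-149],0,1]
    - [[-1,-1,-149],0,1]
    - [[-1,-1,-149],0,1]
  force: 35

```text
time: 10.0
ee_pos: [0.5727, -0.1271, 0.0539]
orientation: [-3.14, -0.003, -0.324]
force: [-0.5, 3.1, 5.7]
width: 0.0657
finger_force: 34.9
```

Request:
apply_moves:
  deltas:
    - [[0,0,0],0,1]
    - [[0,0,15],0,1]
    - [[0,0,45],0,1]
    - [[0,0,80],0,1]
    - [[0,-20,100],0,1]
    - [[-5,-60,105],0.05,1]
    - [[-10,-100,105],0.1,1]
    - [[-15,-140,105],0.15,1]
    - [[-20,-180,105],0.2,1]
    - [[-25,-215,105],0.25,1]

```text
time: 11.0
ee_pos: [0.5454, -0.3439, 0.1568]
orientation: [-3.141, 0.002, -0.073]
force: [1.1, -0.1, -4.1]
width: 0.0662
finger_force: 34.9
```

Request:
apply_moves:
  deltas:
    - [[-4,-40,0],0,1]
    - [[-8,-75,0],0,1]
    - [[-9,-84,-20],0,1]
    - [[-9,-84,-50],0,1]
    - [[-9,-84,-75],0,1]
    - [[-9,-84,-90],0,1]
    - [[-9,-84,-96],0,1]
    - [[-9,-84,-96],0,1]
    - [[-9,-84,-96],0,-0.8]
    - [[-9,-84,-96],0,-0.8]

```text
time: 12.0
ee_pos: [0.5389, -0.427, 0.0632]
orientation: [3.14, -0.003, -0.074]
force: [-0.2, 0.1, -0.3]
width: 0.0763
finger_force: 0.0
```

Request:
apply_moves:
  deltas:
    - [[0,0,0],0,-0.8]
    - [[0,0,30],0,-0.8]
    - [[0,0,80],0,-0.8]
    - [[0,30,120],0,-0.8]
    - [[0,80,130],0.05,-1]
    - [[0,130,130],0.08,-1]
    - [[0,180,130],0.08,-1]
    - [[0,230,130],0.08,-1]
    - [[0,270,130],0.08,-1]
    - [[0,270,130],0.08,-1]

```text
time: 13.0
ee_pos: [0.5381, -0.1525, 0.1929]
orientation: [-3.141, -0.003, 0.01]
force: [0.2, -0.8, -0.7]
width: 0.0875
finger_force: 0.0
```

```bash
python3 - <<'E'
from h import *
s=env.read_state(); print(s['time'],s['ee_pos'].round(4),s['orientation'].round(3),s['width'])
for c in('top','scene'):
    save(env.snapshot(c),c+'3')
    for q in['detergent','softener','powder','remover']: print(c,q,[(np.round(r['location']).tolist(),round(r['confidence'],2)) for r in env.mark_of(c,q)][:2])
E
```

```text
13.0 [ 0.5381 -0.1525  0.1929] [-3.141e+00 -3.000e-03  1.000e-02] 0.08748689481977803
top detergent [([179.0, 307.0], 0.72)]
top softener [([225.0, 474.0], 0.74)]
top powder [([191.0, 478.0], 0.83)]
top remover [([224.0, 473.0], 0.19)]
scene detergent [([229.0, 331.0], 0.57), ([210.0, 182.0], 0.39)]
scene softener [([193.0, 171.0], 0.76)]
scene powder [([222.0, 159.0], 0.97)]
scene remover [([222.0, 293.0], 0.6), ([279.0, 185.0], 0.31)]
```

View pics/scene3.png

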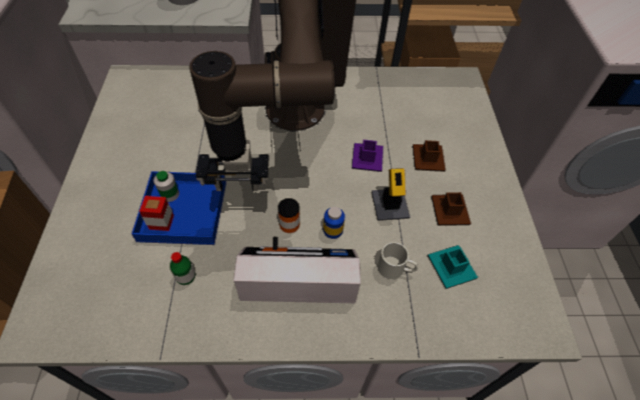

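Both are upright in the crate, and the remover (289,215) and detergent (334,222) haven't moved. Next, the remover.

Request:
apply_moves:
  deltas:
    - [[1,50,0],0,-1]
    - [[1,100,0],0,-1]
    - [[1,135,0],0,-1]
    - [[1,141,-30],0,-1]
    - [[1,141,-70],0,-1]
    - [[1,141,-110],0,-1]
    - [[1,141,-135],0,-1]
    - [[1,141,-140],0,-1]
    - [[1,141,-140],0,-1]
    - [[1,141,-140],0,1]
  force: 30

```text
time: 14.5
ee_pos: [0.5398, -0.0154, 0.0529]
orientation: [-3.141, -0.002, 0.005]
force: [0.2, 0.7, -0.2]
width: 0.0841
finger_force: 0.0
```

Request:
apply_moves:
  deltas:
    - [[0,0,0],0,1]
    - [[0,0,0],0,1]
    - [[0,0,0],0,1]
    - [[0,0,15],0,1]
    - [[0,0,45],0,1]
    - [[0,0,80],0,1]
    - [[0,-20,100],0,1]
    - [[0,-60,105],0,1]
    - [[0,-100,105],0,1]
    - [[0,-140,105],0,1]

```text
time: 15.5
ee_pos: [0.5378, -0.1565, 0.1567]
orientation: [-3.141, 0.0, 0.006]
force: [-0.1, -0.1, -4.3]
width: 0.0677
finger_force: 30.0
```

Request:
apply_moves:
  deltas:
    - [[2,-40,0],0,1]
    - [[4,-80,0],0,1]
    - [[6,-120,0],0,1]
    - [[8,-150,0],0,1]
    - [[8,-157,-20],0,1]
    - [[8,-157,-50],0,1]
    - [[8,-157,-75],0,1]
    - [[8,-157,-90],0,1]
    - [[8,-157,-96],0,1]
    - [[8,-157,-96],0,1]

```text
time: 16.5
ee_pos: [0.5456, -0.3122, 0.0602]
orientation: [-3.141, 0.002, 0.005]
force: [0.2, 0.9, -4.1]
width: 0.0677
finger_force: 30.0
```

Request:
apply_moves:
  deltas:
    - [[0,0,-1],0,-0.8]
    - [[0,0,-1],0,-0.8]
    - [[0,0,-1],0,-0.8]
    - [[0,0,30],0,-0.8]
    - [[0,0,80],0,-0.8]
    - [[0,40,120],0,-0.8]
    - [[0,90,130],0,-1]
    - [[0,140,130],0,-1]
    - [[0,190,130],0,-1]
    - [[0,230,130],0,-1]

```text
time: 17.5
ee_pos: [0.5466, -0.0804, 0.1916]
orientation: [-3.141, -0.002, 0.005]
force: [1.5, -0.0, -0.0]
width: 0.0878
finger_force: 0.0
```

```bash
python3 - <<'E'
from h import *
s=env.read_state(); print(s['time'],s['ee_pos'].round(4),s['orientation'].round(3),s['width'])
for c in('top','scene'):
    save(env.snapshot(c),c+'4')
    for q in['detergent','softener','powder','remover']: print(c,q,[(np.round(r['location']).tolist(),round(r['confidence'],2)) for r in env.mark_of(c,q)][:2])
E
```

```text
17.5 [ 0.5466 -0.0804  0.1916] [-3.141e+00 -2.000e-03  5.000e-03] 0.0878134074992075
top detergent []
top softener [([140.0, 366.0], 0.23)]
top powder [([193.0, 475.0], 0.74), ([207.0, 247.0], 0.48)]
top remover [([184.0, 443.0], 0.87)]
scene detergent [([229.0, 332.0], 0.9)]
scene softener [([196.0, 171.0], 0.67)]
scene powder []
scene remover [([223.0, 198.0], 0.65)]
```

View pics/scene4.png

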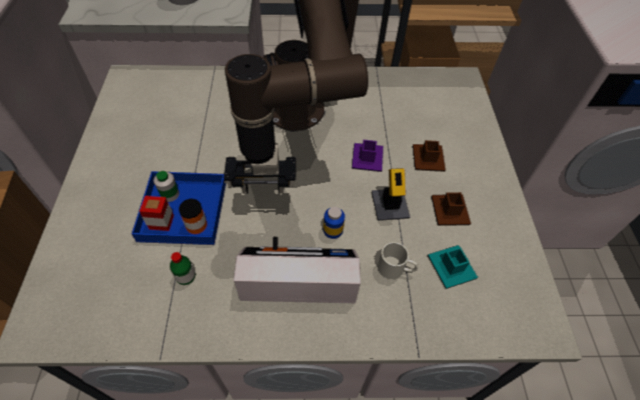

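Three items are upright in the crate and the detergent (334,222) hasn't moved. Next, the detergent.

Request:
apply_moves:
  deltas:
    - [[4,50,0],0,-1]
    - [[8,100,0],0,-1]
    - [[12,150,0],0,-1]
    - [[16,195,0],0,-1]
    - [[16,209,-25],0,-1]
    - [[16,209,-70],0,-1]
    - [[16,209,-110],0,-1]
    - [[16,209,-135],0,-1]
    - [[16,209,-139],0,-1]
    - [[16,209,-139],0,-1]
  force: 30

```text
time: 19.0
ee_pos: [0.5628, 0.1258, 0.0512]
orientation: [3.141, 0.001, 0.004]
force: [0.3, -0.0, 0.9]
width: 0.0879
finger_force: 0.0
```

Request:
apply_moves:
  deltas:
    - [[0,0,0],0,1]
    - [[0,0,0],0,1]
    - [[0,0,0],0,1]
    - [[0,0,0],0,1]
    - [[0,0,0],0,1]
    - [[0,0,15],0,1]
    - [[0,0,45],0,1]
    - [[0,0,80],0,1]
    - [[-5,-20,100],0,1]
    - [[-15,-60,105],0,1]

```text
time: 20.0
ee_pos: [0.5493, 0.068, 0.1592]
orientation: [-3.14, -0.004, 0.008]
force: [-0.2, -1.3, -3.4]
width: 0.0653
finger_force: 30.0
```

Request:
apply_moves:
  deltas:
    - [[-20,-35,0],0,1]
    - [[-40,-70,0],0,1]
    - [[-60,-105,0],0,1]
    - [[-80,-140,0],0,1]
    - [[-98,-175,0],0,1]
    - [[-110,-210,0],0,1]
    - [[-116,-250,0],0,1]
    - [[-116,-290,0],0,1]
    - [[-116,-330,0],0,1]
    - [[-116,-360,0],0,1]

```text
time: 21.0
ee_pos: [0.4306, -0.2953, 0.1563]
orientation: [-3.141, 0.001, 0.004]
force: [-0.3, -0.5, -3.2]
width: 0.0655
finger_force: 30.0
```

Request:
apply_moves:
  deltas:
    - [[0,-12,0],0,1]
    - [[0,-12,-25],0,1]
    - [[0,-12,-55],0,1]
    - [[0,-12,-80],0,1]
    - [[0,-12,-95],0,1]
    - [[0,-12,-99],0,1]
    - [[0,-12,-99],0,1]
    - [[0,-12,-100],0,-0.8]
    - [[0,-12,-100],0,-0.8]
    - [[0,-12,-100],0,-0.8]

```text
time: 22.0
ee_pos: [0.4319, -0.3053, 0.0568]
orientation: [3.141, -0.001, 0.005]
force: [-0.7, -0.3, 0.2]
width: 0.0777
finger_force: 0.0
```

Request:
apply_moves:
  deltas:
    - [[0,0,30],0,-0.8]
    - [[0,0,80],0,-0.8]
    - [[0,30,130],0,-0.8]
    - [[0,80,150],0,-0.8]
    - [[10,130,160],0,-0.8]
    - [[20,180,160],0,-0.8]
    - [[30,225,160],0,-0.8]
    - [[40,255,160],0,-0.8]
    - [[45,255,160],0,-0.8]
    - [[45,255,160],0,-0.8]

```text
time: 23.0
ee_pos: [0.4771, -0.0494, 0.2166]
orientation: [3.142, -0.0, 0.008]
force: [-0.7, 0.2, -0.3]
width: 0.0787
finger_force: 0.0
```

```bash
python3 - <<'E'
from h import *
s=env.read_state(); print(s['time'],s['ee_pos'].round(4),s['orientation'].round(3),s['width'])
im={}
for c in('top','scene'):
    im[c]=env.snapshot(c); save(im[c],c+'5')
    for q in['detergent','softener','powder','remover','shutter_knob']: print(c,q,[(np.round(r['location'],1).tolist(),round(r['confidence'],2),atz(c,r['location'],.109 if q[0:2]=='sh' else .006)[:2].round(3)) for r in env.mark_of(c,q)][:2])
a=cv2.resize(im['top'][100:170,280:410],None,fx=6,fy=6,interpolation=2)[:300,:780]
b=cv2.resize(im['scene'][160:260,130:360],None,fx=3,fy=3,interpolation=2); 
o=np.zeros((600,780,3),np.uint8); o[:300]=a; o[300:600,:690]=b; save(o,'c5')
E
```

```text
23.0 [ 0.4771 -0.0494  0.2166] [ 3.142 -0.     0.008] 0.07872134640717549
top detergent [([210.1, 440.3], 0.89, array([ 0.47, -0.31]))]
top softener [([225.0, 475.4], 0.62, array([ 0.424, -0.425]))]
top powder [([189.6, 476.4], 0.58, array([ 0.541, -0.43 ]))]
top remover [([184.8, 444.5], 0.92, array([ 0.555, -0.325]))]
top shutter_knob [([139.0, 366.2], 0.9, array([ 0.677, -0.054])), ([207.2, 440.0], 0.72, array([ 0.468, -0.283]))]
scene detergent [([204.9, 198.9], 0.75, array([ 0.469, -0.316]))]
scene softener [([194.3, 172.7], 0.79, array([ 0.425, -0.411])), ([206.0, 392.7], 0.59, array([0.473, 0.334]))]
scene powder []
scene remover [([220.9, 196.6], 0.72, array([ 0.532, -0.314]))]
scene shutter_knob [([238.4, 273.9], 0.52, array([ 0.659, -0.052]))]
```

View pics/c5.png

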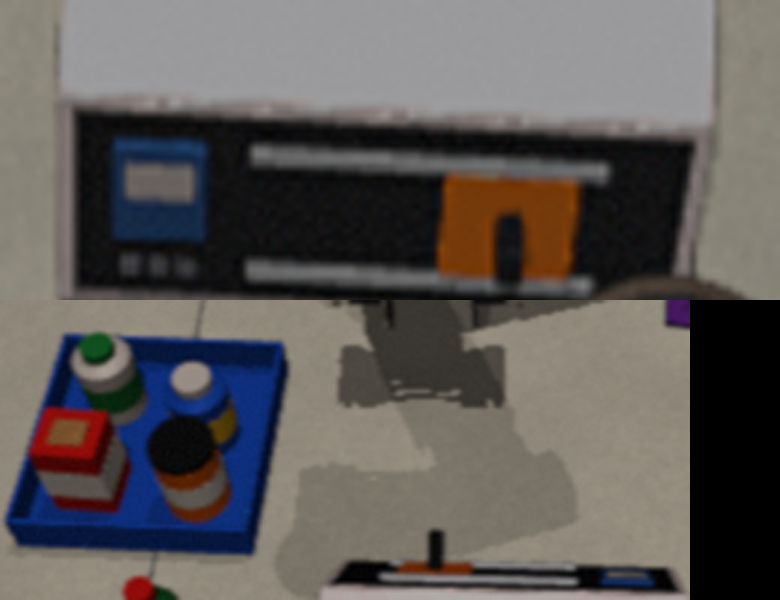

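All four items stand upright inside the crate; the detergent has shifted a bit to about (.47,-.31). The shutter is closed, with its fin at c5 (509,245), about y=-0.051. I'll pinch the fin.

Request:
apply_moves:
  deltas:
    - [[45,0,0],-0.026,0]
    - [[90,-1,0],-0.026,0]
    - [[135,-1,0],-0.026,0]
    - [[175,-2,-10],-0.026,0]
    - [[190,-2,-40],-0.026,0]
    - [[190,-2,-80],-0.026,0]
    - [[190,-2,-110],-0.026,0]
    - [[190,-2,-122],-0.026,0]
    - [[190,-2,-122],-0.026,0]
    - [[190,-2,-122],-0.026,0]
  force: 25

```text
time: 24.6
ee_pos: [0.6676, -0.0524, 0.0961]
orientation: [3.141, -0.002, -0.02]
force: [0.8, 0.5, 0.2]
width: 0.044
finger_force: 0.0
```

Request:
apply_moves:
  deltas:
    - [[0,0,0],0,1]
    - [[0,0,0],0,1]
    - [[0,0,0],0,1]
    - [[0,0,0],0,1]
    - [[0,0,0],0,1]

```text
time: 25.1
ee_pos: [0.6672, -0.0485, 0.0957]
orientation: [-3.137, -0.003, -0.02]
force: [-4.0, 18.2, 6.5]
width: 0.0139
finger_force: 25.0
```

Request:
apply_moves:
  deltas:
    - [[0,4,0],0,1]
    - [[0,14,0],0,1]
    - [[0,26,0],0,1]
    - [[1,38,0],0,1]
    - [[1,50,0],0,1]
    - [[1,62,0],0,1]
    - [[1,72,0],0,1]
    - [[1,80,0],0,1]
    - [[2,84,0],0,1]
    - [[2,84,0],0,1]

```text
time: 26.1
ee_pos: [0.6694, 0.033, 0.0956]
orientation: [-3.141, -0.002, -0.02]
force: [-0.5, 0.8, 9.2]
width: 0.0137
finger_force: 25.0
```

Request:
apply_moves:
  deltas:
    - [[0,2,0],0,1]
    - [[0,4,0],0,1]
    - [[0,4,0],0,1]

```text
time: 26.4
ee_pos: [0.6695, 0.0363, 0.0956]
orientation: [-3.141, -0.002, -0.02]
force: [1.6, -0.4, 8.7]
width: 0.0141
finger_force: 25.0
```

Not at the stop yet, so I'll creep on.

Request:
apply_moves:
  deltas:
    - [[0,2,0],0,1]
    - [[0,4,0],0,1]
    - [[0,4,0],0,1]

```text
time: 26.7
ee_pos: [0.6695, 0.0371, 0.0956]
orientation: [3.138, -0.001, -0.021]
force: [4.4, -12.5, 7.6]
width: 0.0136
finger_force: 25.0
```

Request:
apply_moves:
  deltas:
    - [[0,-3,0],0,1]
    - [[0,-3,0],0,0]
    - [[0,-3,0],0,0]
    - [[0,-3,0],0,0]
    - [[0,-3,30],0,0]
    - [[0,-3,80],0,0]
    - [[-20,10,130],0,0]
    - [[-60,40,140],0.05,-0.5]
    - [[-90,75,140],0.1,-0.8]
    - [[-120,110,140],0.1,-0.8]

```text
time: 27.7
ee_pos: [0.5469, 0.1506, 0.235]
orientation: [-3.141, -0.0, 0.08]
force: [0.0, 0.5, -0.5]
width: 0.0624
finger_force: 0.0
```

Request:
apply_moves:
  deltas:
    - [[-25,40,0],0,-0.8]
    - [[-45,85,0],0,-0.8]
    - [[-60,125,0],0,-0.8]
    - [[-72,160,0],0,-0.8]
    - [[-76,177,0],0,-0.8]
    - [[-76,177,0],0,-0.8]
    - [[-76,177,0],0,-0.8]

```text
time: 28.4
ee_pos: [0.4723, 0.3264, 0.234]
orientation: [3.141, 0.001, 0.08]
force: [0.2, 0.2, -0.3]
width: 0.0789
finger_force: 0.0
```

```bash
python3 - <<'E'
from h import *
s=env.read_state(); print(s['time'],s['ee_pos'].round(4),s['orientation'].round(3),s['width'],s['qpos'].round(2))
im={}
for c in('top','scene'):
    im[c]=env.snapshot(c); save(im[c],c+'6')
    for q in['label','shutter_knob','scanner']: print(c,q,[(np.round(r['location'],1).tolist(),round(r['confidence'],2),atz(c,r['location'],{'l':.09,'s':.109}[q[0]])[:2].round(4)) for r in env.mark_of(c,q)][:3])
save(cv2.resize(im['top'][95:165,280:410],None,fx=6,fy=6,interpolation=2),'c6')
E
```

```text
28.4 [0.4723 0.3264 0.234 ] [3.141e+00 1.000e-03 8.000e-02] 0.07891184741441094 [ 0.95  0.19 -0.2  -0.   -1.18  0.71]
top label [([137.6, 364.8], 0.67, array([ 0.6865, -0.0515])), ([140.7, 336.6], 0.61, array([0.6743, 0.0377]))]
top shutter_knob [([138.6, 340.2], 0.92, array([0.6765, 0.0273]))]
top scanner [([206.8, 248.3], 0.66, array([0.4555, 0.3052]))]
scene label [([251.5, 274.4], 0.74, array([ 0.6916, -0.0499]))]
scene shutter_knob [([250.9, 274.6], 0.61, array([ 0.7   , -0.0479])), ([239.8, 303.9], 0.47, array([0.6636, 0.0358]))]
scene scanner [([203.9, 390.2], 0.9, array([0.5362, 0.3026])), ([220.4, 162.3], 0.23, array([ 0.5963, -0.3867]))]
```

View pics/c6.png

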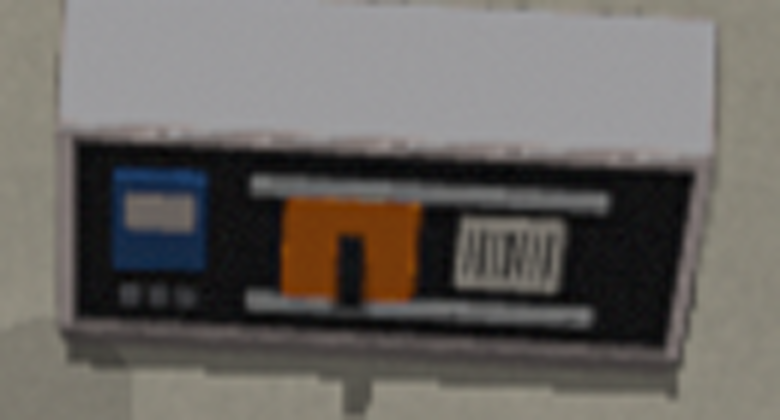

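The label is uncovered at c6 (511,254), with the shutter and fin at (350,250) at the open stop. Next I grasp the scanner head.

Request:
apply_moves:
  deltas:
    - [[2,-3,-20],0.005,-0.8]
    - [[2,-3,-50],0.005,-0.8]
    - [[2,-3,-80],0.005,-0.8]
    - [[2,-3,-98],0.005,-0.8]
    - [[2,-3,-103],0.005,-0.8]
    - [[2,-3,-103],0.005,-0.8]
    - [[2,-3,-103],0.005,1]
    - [[2,-3,-103],0.005,1]
    - [[2,-3,-103],0.005,1]
    - [[2,-3,-103],0.005,1]
  force: 12

```text
time: 29.8
ee_pos: [0.4748, 0.3238, 0.1322]
orientation: [-3.141, -0.001, 0.084]
force: [-0.1, 0.3, -1.0]
width: 0.0524
finger_force: 0.0
```

Request:
apply_moves:
  deltas:
    - [[0,0,0],0,1]
    - [[0,0,0],0,1]
    - [[0,0,0],0,1]

```text
time: 30.1
ee_pos: [0.4749, 0.3238, 0.1319]
orientation: [-3.141, -0.001, 0.084]
force: [-0.0, -0.3, 3.4]
width: 0.0439
finger_force: 12.0
```

Request:
apply_moves:
  deltas:
    - [[0,0,0],0,1]
    - [[0,0,0],0,1]
    - [[0,0,5],0,1]
    - [[0,0,15],0,1]
    - [[0,0,27],0,1]
    - [[0,0,40],0,1]
    - [[0,0,53],0,1]
    - [[0,0,66],0,1]
    - [[0,0,76],0,1]
    - [[0,0,80],0,1]
  force: 45

```text
time: 31.1
ee_pos: [0.475, 0.324, 0.2132]
orientation: [-3.14, -0.002, 0.084]
force: [0.9, -0.8, -1.4]
width: 0.0437
finger_force: 44.9
```

Request:
apply_moves:
  deltas:
    - [[0,-20,0],0,1]
    - [[10,-50,0],0,1]
    - [[20,-85,0],-0.02,1]
    - [[30,-125,0],-0.04,1]
    - [[40,-165,0],-0.05,1]
    - [[50,-205,0],-0.06,1]
    - [[60,-245,0],-0.08,1]
    - [[68,-285,0],-0.09,1]
    - [[75,-325,0],-0.1,1]
    - [[80,-355,0],-0.102,1]

```text
time: 32.1
ee_pos: [0.554, -0.0341, 0.2111]
orientation: [3.141, 0.001, -0.019]
force: [0.6, 0.6, -2.7]
width: 0.0437
finger_force: 44.9
```

Request:
apply_moves:
  deltas:
    - [[5,-15,0],0,1]
    - [[5,-18,-5],0,1]
    - [[5,-18,-20],0,1]
    - [[5,-18,-40],0,1]
    - [[5,-18,-55],0,1]
    - [[5,-18,-63],0,1]
    - [[5,-18,-65],0,1]
    - [[5,-18,-65],0,1]

```text
time: 32.9
ee_pos: [0.5596, -0.0492, 0.1466]
orientation: [3.141, 0.0, -0.017]
force: [0.3, 0.3, -2.2]
width: 0.0441
finger_force: 44.9
```

```bash
python3 - <<'E'
from h import *
s=env.read_state(); print(s['time'],s['ee_pos'].round(4),s['orientation'].round(3),s['width'],s['force'].round(1))
im={}
for c in('top','scene'):
    im[c]=env.snapshot(c); save(im[c],c+'7')
    for q in['nose','scanner','label']: print(c,q,[(np.round(r['location'],1).tolist(),round(r['confidence'],2)) for r in env.mark_of(c,q)][:3])
print('pred nose',[np.round(proj(c,s['ee_pos']+[.0311,0,-.0168]),1) for c in ('top','scene')],'label',[np.round(proj(c,[.689,-.05,.09]),1) for c in ('top','scene')])
o=np.zeros((560,800,3),np.uint8)
o[:,:400]=cv2.resize(im['top'][110:210,325:405],(400,500),interpolation=2)[:560] if 0 else cv2.resize(im['top'][110:222,325:405],(400,560),interpolation=2)
o[:,400:]=cv2.resize(im['scene'][160:272,235:315],(400,560),interpolation=2); save(o,'c7')
E
```

```text
32.9 [ 0.5596 -0.0492  0.1466] [ 3.141  0.    -0.017] 0.04405127452444181 [ 0.3  0.3 -2.2]
top nose [([137.9, 341.2], 0.55)]
top scanner [([182.8, 364.1], 0.47)]
top label [([136.7, 365.3], 0.76)]
scene nose [([213.8, 275.2], 0.71)]
scene scanner [([224.8, 276.9], 0.79), ([223.6, 198.5], 0.65), ([202.3, 199.7], 0.47)]
scene label [([250.3, 273.1], 0.83)]
pred nose [array([164.8, 365. ]), array([215. , 275.3])] label [array([136.8, 364.3]), array([250.7, 274.4])]
```

View pics/c7.png

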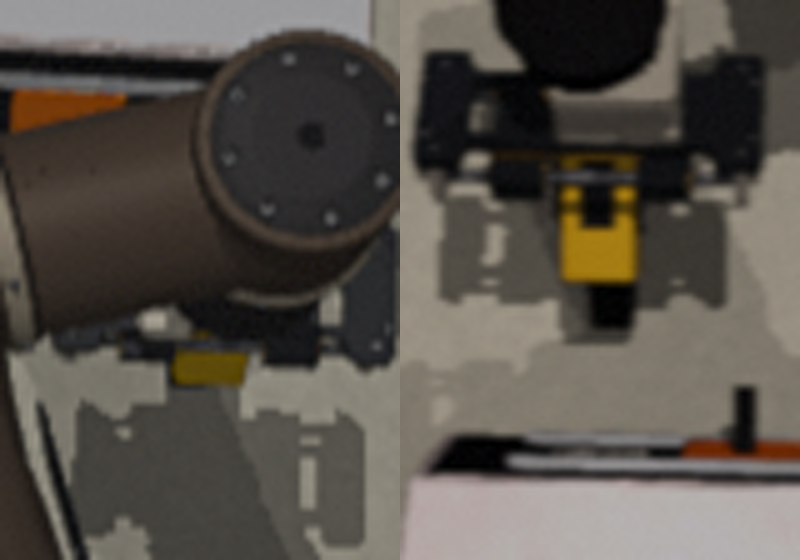

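Request:
apply_moves:
  deltas:
    - [[5,-1,-1],0,1]
    - [[15,-1,-1],0,1]
    - [[26,-1,-1],0,1]
    - [[37,-1,-1],0,1]
    - [[46,-1,-1],0,1]
    - [[51,-1,-1],0,1]
    - [[52,-1,-1],0,1]
    - [[52,-1,-1],0,1]
    - [[52,-1,-1],0,1]
    - [[52,-1,-1],0,1]

```text
time: 34.3
ee_pos: [0.6113, -0.0504, 0.1457]
orientation: [-3.142, -0.0, -0.018]
force: [0.1, -0.1, -0.9]
width: 0.0437
finger_force: 44.9
```

```bash
python3 - <<'E'
from h import *
s=env.read_state(); print(s['time'],s['ee_pos'].round(4),s['orientation'].round(3),s['width'],s['force'].round(1))
im=env.snapshot('scene'); save(im,'scene8')
for q in['nose','label']: print(q,[(np.round(r['location'],1).tolist(),round(r['confidence'],2)) for r in env.mark_of('scene',q)][:3])
e=s['ee_pos']
print('nose',np.round(proj('scene',e+[.0311,-.0006,-.0168]),1),'label',np.round(proj('scene',[.689,-.051,.09]),1))
fw=[e+[.0435,y-.0008,.0] for y in(-.022,.022)]
for p in fw: p[2]=e[2]-.0023; print('front top corner pred',np.round(proj('scene',p),1), np.array(proj('scene',p))*0+[(proj('scene',p)[0]-190)*8,(proj('scene',p)[1]-250)*8])
save(cv2.resize(im[190:265,250:320],None,fx=8,fy=8,interpolation=2),'c8')
E
```

```text
34.3 [ 0.6113 -0.0504  0.1457] [-3.142 -0.    -0.018] 0.043707717477227695 [ 0.1 -0.1 -0.9]
nose [([234.1, 272.1], 0.65)]
label [([250.6, 273.6], 0.57)]
nose [230. 274.] label [250.7 274.1]
front top corner pred [231.1 265.7] [328.74113537 125.71234122]
front top corner pred [231.1 281.1] [328.60373768 249.0664849 ]
```

View pics/c8.png

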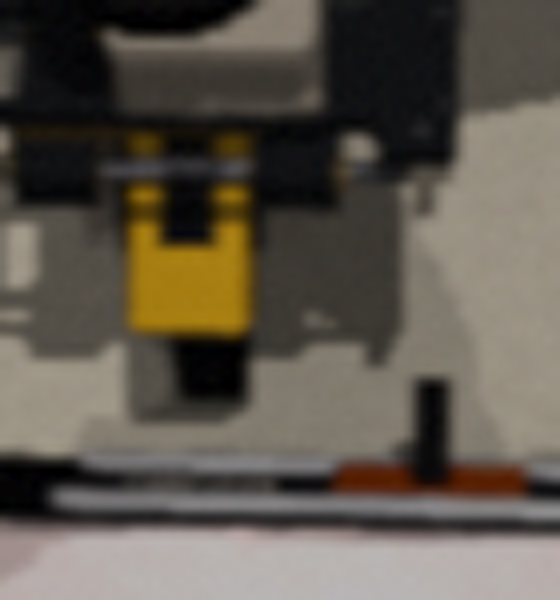

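The head's front edge is at c8 (130–248,331), as predicted. The label strip spans 125–275, so I'll shift 1.5 mm to +y and hold still.

Request:
apply_moves:
  deltas:
    - [[0,1.5,0],0,1]
    - [[0,1.5,0],0,1]
    - [[0,1.5,0],0,1]
    - [[0,1.5,0],0,1]
    - [[0,1.5,0],0,1]
    - [[0,1.5,0],0,1]
    - [[0,1.5,0],0,1]
    - [[0,1.5,0],0,1]
    - [[0,1.5,0],0,1]
    - [[0,1.5,0],0,1]

```text
time: 35.45
ee_pos: [0.6116, -0.0489, 0.1456]
orientation: [-3.142, -0.0, -0.018]
force: [0.4, -0.9, -3.2]
width: 0.0439
finger_force: 44.9
```

Request:
apply_moves:
  deltas:
    - [[0,0,0],0,1]
    - [[0,0,0],0,1]
    - [[0,0,0],0,1]
    - [[0,0,0],0,1]
    - [[0,0,0],0,1]
    - [[0,0,0],0,1]
    - [[0,0,0],0,1]
    - [[0,0,0],0,1]
    - [[0,0,0],0,1]
    - [[0,0,0],0,1]

```text
time: 36.45
ee_pos: [0.6116, -0.0489, 0.1456]
orientation: [-3.142, -0.0, -0.018]
force: [-0.7, 0.1, -1.9]
width: 0.0436
finger_force: 44.9
```

Request:
apply_moves:
  deltas:
    - [[0,0,0],0,1]
    - [[0,0,0],0,1]
    - [[0,0,0],0,1]
    - [[0,0,0],0,1]
    - [[0,0,0],0,1]
    - [[0,0,0],0,1]
    - [[0,0,0],0,1]
    - [[0,0,0],0,1]
    - [[0,0,0],0,1]
    - [[0,0,0],0,1]

```text
time: 37.45
ee_pos: [0.6116, -0.0489, 0.1455]
orientation: [3.142, 0.0, -0.018]
force: [0.5, -1.3, -2.2]
width: 0.044
finger_force: 44.9
```

Request:
apply_moves:
  deltas:
    - [[-5,0,0],0,1]
    - [[-15,0,0],0,1]
    - [[-27,0,5],0,1]
    - [[-40,0,20],0,1]
    - [[-50,10,40],0,1]
    - [[-58,30,58],0.01,1]
    - [[-64,60,66],0.03,1]
    - [[-72,95,68],0.05,1]
    - [[-80,135,68],0.07,1]
    - [[-90,175,68],0.1,1]

```text
time: 38.45
ee_pos: [0.5204, 0.127, 0.2144]
orientation: [-3.141, -0.001, 0.083]
force: [0.1, 0.4, -2.7]
width: 0.0437
finger_force: 44.9
```

Next, back above the stand at (.475,.324).

Request:
apply_moves:
  deltas:
    - [[-12,40,0],0,1]
    - [[-22,80,0],0,1]
    - [[-32,120,0],0,1]
    - [[-40,155,0],0,1]
    - [[-44,180,0],0,1]
    - [[-45,193,0],0,1]
    - [[-45,197,0],0,1]
    - [[-45,197,0],0,1]
    - [[-45,197,0],0,1]

```text
time: 39.35
ee_pos: [0.4766, 0.322, 0.2136]
orientation: [3.141, 0.0, 0.081]
force: [-0.9, -0.3, -2.1]
width: 0.0439
finger_force: 44.9
```

Request:
apply_moves:
  deltas:
    - [[-1.5,2,0],0.003,1]
    - [[-1.5,2,-10],0.003,1]
    - [[-1.5,2,-22],0.003,1]
    - [[-1.5,2,-35],0.003,1]
    - [[-1.5,2,-48],0.003,1]
    - [[-1.5,2,-60],0.003,1]
    - [[-1.5,2,-70],0.003,1]
    - [[-1.5,2,-77],0.003,1]
    - [[-1.5,2,-80],0.003,1]
    - [[-1.5,2,-80],0.003,1]

```text
time: 40.35
ee_pos: [0.4751, 0.3251, 0.1332]
orientation: [3.141, 0.0, 0.085]
force: [-0.7, 0.3, -2.0]
width: 0.0437
finger_force: 44.9
```

Request:
apply_moves:
  deltas:
    - [[0,-1,-1],0,1]
    - [[0,-1,-1.5],0,1]
    - [[0,-1,-1.5],0,1]
    - [[0,-1,-1.5],0,-0.5]
    - [[0,-1,-1.5],0,-0.7]
    - [[0,-1,-1.5],0,-0.7]
    - [[0,-1,-1.5],0,-0.7]
    - [[0,-1,15],0,-0.7]
    - [[0,-1,45],0,-0.7]
    - [[0,-1,85],0,-0.7]

```text
time: 41.35
ee_pos: [0.4743, 0.3233, 0.2179]
orientation: [3.139, 0.003, 0.085]
force: [-0.1, 0.1, -0.5]
width: 0.0745
finger_force: 0.0
```

Request:
apply_moves:
  deltas:
    - [[10,-40,0],-0.02,-0.5]
    - [[25,-80,0],-0.05,0]
    - [[45,-120,0],-0.08,0]
    - [[70,-160,0],-0.1,0]
    - [[100,-200,0],-0.102,0]
    - [[115,-230,0],-0.102,0]
    - [[115,-230,0],-0.102,0]

```text
time: 42.05
ee_pos: [0.5914, 0.0906, 0.2181]
orientation: [3.141, 0.001, -0.021]
force: [-0.2, -0.6, -0.5]
width: 0.044
finger_force: 0.0
```

```bash
python3 - <<'E'
from h import *
s=env.read_state(); print(s['time'],s['ee_pos'].round(4),s['orientation'].round(3),s['width'],s['force'].round(1))
im={}
for c in('top','scene'): im[c]=env.snapshot(c); save(im[c],c+'9')
o=np.hstack([cv2.resize(im['top'][170:240,220:270],None,fx=6,fy=6,interpolation=2),cv2.resize(im['scene'][160:230,340:420],None,fx=6,fy=6,interpolation=2)]); save(o,'c9')
E
```

```text
42.05 [0.5914 0.0906 0.2181] [ 3.141e+00  1.000e-03 -2.100e-02] 0.043975658397792605 [-0.2 -0.6 -0.5]
```

View pics/c9.png

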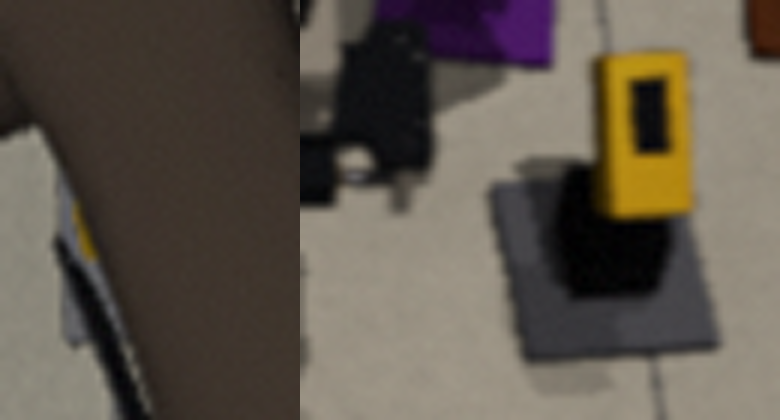

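The scanner is back upright in the grey stand, looking as it did before. Now I close the shutter.

Request:
apply_moves:
  deltas:
    - [[25,-18,0],0,0]
    - [[50,-36,0],0,0]
    - [[72,-52,0],0,0]
    - [[77,-54,-20],0,0]
    - [[77,-54,-60],0,0]
    - [[77,-54,-100],0,0]
    - [[77,-54,-121],0,0]
    - [[77,-54,-121],0,0]
    - [[77,-54,-121],0,1]
    - [[77,-54,-121],0,1]
  force: 25

```text
time: 43.15
ee_pos: [0.6683, 0.041, 0.0997]
orientation: [-3.141, -0.003, -0.016]
force: [0.5, 0.6, -0.2]
width: 0.0332
finger_force: 0.0
```

Request:
apply_moves:
  deltas:
    - [[0,0,0],0,1]
    - [[0,0,0],0,1]
    - [[0,-5,0],0,1]
    - [[0,-15,0],0,1]
    - [[0,-28,0],0,1]
    - [[0,-41,0],0,1]
    - [[-1,-54,0],0,1]
    - [[-1,-66,0],0,1]
    - [[-1,-76,0],0,1]
    - [[-1,-80,0],0,1]

```text
time: 44.15
ee_pos: [0.6657, -0.0407, 0.0992]
orientation: [-3.141, -0.0, -0.018]
force: [-5.8, 1.1, 9.1]
width: 0.0139
finger_force: 25.0
```

Request:
apply_moves:
  deltas:
    - [[0,-3,0],0,1]
    - [[0,-6,0],0,1]
    - [[0,-9,0],0,1]
    - [[0,-11,0],0,1]
    - [[0,-11,0],0,1]

```text
time: 44.65
ee_pos: [0.6655, -0.0484, 0.0992]
orientation: [-3.138, -0.001, -0.017]
force: [-8.1, 13.5, 10.2]
width: 0.0139
finger_force: 25.0
```

Request:
apply_moves:
  deltas:
    - [[0,-9,0],0,1]
    - [[0,-9,0],0,0]
    - [[0,-9,0],0,0]
    - [[0,-9,0],0,0]
    - [[0,-9,30],0,0]
    - [[0,-9,80],0,0]
    - [[-30,-9,120],0,0]
    - [[-80,-9,130],0,0]
    - [[-130,-9,130],0,0]
    - [[-180,-9,130],0,0]

```text
time: 45.65
ee_pos: [0.4856, -0.0604, 0.2281]
orientation: [-3.141, -0.002, -0.018]
force: [-0.8, 0.6, 1.3]
width: 0.0435
finger_force: 0.0
```

```bash
python3 - <<'E'
from h import *
s=env.read_state(); print(s['time'],s['ee_pos'].round(4),s['width'],s['force'].round(1))
im={}
for c in('top','scene'): im[c]=env.snapshot(c); save(im[c],c+'10')
o=np.zeros((600,780,3),np.uint8); o[:300]=cv2.resize(im['top'][100:150,280:410],None,fx=6,fy=6,interpolation=2)
o[300:]=cv2.resize(im['scene'][155:295,130:494],(780,300),interpolation=2); save(o,'c10')
E
```

```text
45.65 [ 0.4856 -0.0604  0.2281] 0.0435311135254915 [-0.8  0.6  1.3]
```

View pics/c10.png

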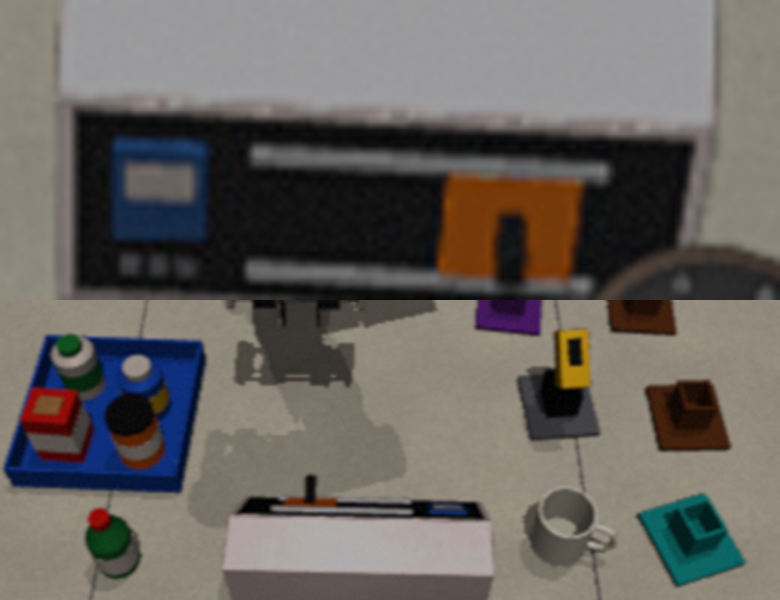

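The final view shows the shutter closed (plate columns 440–582), the four items upright in the crate, the scanner in its stand, and the mug and spray in place.

```bash
python3 -c "
from plant import env
print(env.finish_job())"
```

```text
the job is handed in; nothing more can be done
None
```

The job is handed in after about 46 s of robot time: all four laundry items stand upright in the crate, the shutter was opened, the label was scanned from about 6 cm for over two seconds, the scanner is back upright in its stand, the shutter is closed, and the mug and spray bottle were left alone; the hand-in call returned no verdict.

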